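# Park the index plunger and bring the mug's handle round

## Robot

A 6-joint arm with a two-finger parallel gripper is mounted at the origin on the work surface. World frame = base frame: x ahead of the robot, y to its left, z up, the work surface at z = 0. Lengths are in m, angles in degrees, forces in N, time in s.
With the tool pointing down it reaches from about 0.325 to 0.925 m from the base axis. Payload 3.1 kg.
Tool frame: the origin (TCP) lies at the centre of the arm's flange, where the gripper is bolted on; the fingertips stand 173 mm ahead of it and the grasp point (between the pads) lies 155 mm ahead of it; x points along the fingers, y is the direction in which the jaws open and shut, and the axes are right-handed (so a half turn about x gives the same grasp; the last joint's range is limited). The gripper opens to 85 mm and grips with 20 to 120 N. Pads are 22 mm wide; open, the fingers measure 114 mm over their backs; the gripper's body (76 mm by 85 mm) begins 54 mm behind the grasp point. The pads swing forward as they close: fully open they stand 13 mm farther back than shut.
Start: joints at [-73.465, 12.427, 92.441, -0, 75.132, -6.429], TCP at [0.244, -0.575, 0.405] pointing down, gripper open.
Joint ranges: [-157.48, 157.48], [-44.54, 120.13], [17.64, 146.25], [-64.5, 244.5], [7.68, 150.69], [-147.95, 147.95]. Speed limits (degrees/s): [159.86, 159.86, 180, 180, 180, 180].

## Interface

Orientations are given as a 3x3 rotation matrix whose columns are the frame's x, y, z axes.
In Python, from bench import r gives the robot as it stands. The module is installed in compiled form; this text tells all that it offers.
- The arm moves only by the tool apply_moves, never from a script. Its argument "moves" is a list of rows, each a list of 3 entries, a list of its own where there are three numbers: the turn, a rotation vector about the tool's x, y, z in rad, then the shift along the tool's x, y, z in mm, then the opening in per cent of the stroke, from 0 (shut) to 100 (fully open). A call has 1 to 8 rows; each row is the pose to reach, as a shift and turn from the pose commanded when the call began, along the tool's axes at that moment; what a row does not reach only later rows make up. A row lasts 1/12 s, in which the tool goes at most 41.7 mm and 7.16 degrees, less where a joint would pass 70% of its speed; a pose out of reach is approached as far as the arm can. A call with a gripper value outside its range is refused whole. The fingers move at their own pace and stop on an object; "grip_force" is the grip in N (left out, the last holds). Time passes only in rows, so rows that repeat a pose let the fingers close. It gives the time, the measured TCP pose, the force and the opening at its end, in the units of the state.
- r.state(): the state, without advancing time (a new reading comes with each control period).
- r.camera(name): name is "scene" or "top" or "wrist"; returns (picture, depth): 420x560x3 uint8, red, green, blue; 420x560 float32, m along the optical axis (not along the pixel's ray), 0 where there is no reading.
- r.camera_info(name): a dict with "fx", "fy", "cx", "cy" (pixels), "R" (3x3) and "t" (3): a world point X has camera coordinates R X + t; the wrist camera has in their place "hand_eye" (4x4, takes a point from camera to tool coordinates, whose origin is the TCP and whose axes are the tool frame's). Camera axes: x right, y down, z forward; pixel columns grow to the right and rows downward; lengths in m; the calibration is good to about 2 mm. The wrist camera is an equidistant fisheye: a pixel r from the principal point sees the ray r / f radians off the axis. A picture is of the moment at which its call begins: read the wrist's pose just before it. camera_info takes no time and is no camera call.
- r.close_job(): hands the job in, once; it reports no verdict.
Trained networks look in the newest picture that a camera, given by its name, has taken for a name from the list of things; names that differ only in an ending like _2 or _b are one class to them, and where a whole thing is asked for, a point or a joint stands for the part that bears it (a point fixed in the world has none). Each returns a list of dicts, best first, with "confidence" (0 to 1); they miss things now and then, are a little off and sometimes report something else, mostly with a low value. They report only what shows in the picture. A call takes as long as a camera call. They do not tell look-alikes from the thing itself.
- r.trace(label, camera): "region" (420x560 bool, what is visible of it) and "extent" ([left, top, right, bottom] in pixels, round what is visible of it).
- r.landmark_of(label, camera): "centre" ([column, row] in pixels: a listed point, or the origin of a listed thing).
The state is a dict: "t": time; "q": joint angles; "joint_velocities": joint speeds; "tau": joint torques, N m; "tcp_pos": TCP position; "eef_rot": TCP orientation; "force": force on the tool from outside, world axes, zero at the start; "moment": the same for the moment, N m; "grip_width": finger opening in m.
Only numpy, scipy, OpenCV 4.12 (cv2) and the standard library are available. Lean on these libraries where they do the work, as an engineer would, in place of code of your own. Each camera call takes 0.05 s, during which the arm holds its last target.

## Task

The painter's turntable is locked by its spring index plunger. Pull the black bar knob straight up, feeling for the end of its travel without straining it against that stop, and only then twist it a quarter turn, never forcing the turn, so that its cross-pin drops into a rest notch and the plunger stays up by itself when you let go. Then turn the wheel (it has a wooden peg for that) until the mug's handle points straight at the brush rest along the front of the base, and let go. The paint on the mug is wet: do not touch it, and leave the things around it where they are.

Things in the scene. Friction and masses are not known exactly. Their poses are not given: they have to be found in the camera images.
- turntable: The fixed decorating turntable on a wooden board, 310 x 420 x 18 mm. Origin on the table directly below the wheel's axis; z up, -x towards the front long edge of the board, where the wooden brush rest (a low notched strip 200 mm long along y) stands; the plunger's grey bracket stands on the -y side. The bracket's arm, 40 mm wide, reaches over the rim, its top 98 mm up.
- brush_rest (a point): The middle of the brush rest's top, 155 mm in front (-x of the turntable) of the wheel's axis, 38 mm up.
- wheel_centre (a point): The centre of the wheel's top face, 62 mm above the table; its axes turn with the wheel. Aluminium, 260 mm in diameter, 10 mm thick, 12 slots in its rim. Upright axis, little friction (0.05 N m), no end stop; does not run on when let go. Locked but for half a degree of play while the plunger's pin is in a rim slot.
- peg (a point): The wooden turning peg on the wheel: the point on its axis 26 mm above the wheel's top. Upright, 14 mm in diameter, 45 mm high, fixed to the wheel 80 mm from its axis. At the start the mug's handle is 0.6 to 1.5 rad short of the brush rest: turn the wheel anticlockwise seen from above.
- mug_centre (a point): The centre of the mug, half-way up (31 mm above the wheel's top). White with blue bands, 72 mm in diameter, 62 mm high, standing loose in the middle of the wheel and carried round by it; its handle sticks out along its -x to 62 mm from its axis. Wet paint: not to be touched.
- knob_grip (a point): The centre of the plunger's black bar knob, 42 mm long (its x), 14 mm thick (its y), 30 mm high, on top of the plunger's upright stem, 119 mm from the wheel's axis. Grip it across its thickness from above. At the start its centre is 175 mm above the table and the bar lies along the turntable's x. Parked, it stands 7 to 22 mm higher and turned by 75 to 105 degrees, either way.
- cross_pin (a point): The middle of the square steel cross-pin through the stem, 33 mm long, 5 mm thick, parallel to the bar, 43.5 mm below the knob's centre. At the start it lies in the deep slot of the housing's crown, where the bar can turn by only 4 degrees. The crown's top is 7.5 to 22.5 mm above it (6 to 21 mm below the knob): the housing is screwed through the arm to a depth that differs each time and is not measured.
- plunger: The steel stem, with an 8 mm pin 5 mm deep in a rim slot and a collar that meets the housing's lower end as end stop. Origin on its axis, 98 mm up at the start. Lifted 10 to 25 mm it clears the crown, the end stop comes 2 mm later and may take no more than 15 N on top of the spring; a rest notch is 3 mm below the crown's top. The spring pulls down with 7 N at the start, 9 to 12 N at the end stop.
- paint_jar: Bystander: a closed glass jar with a white cap, 44 mm wide, 50 mm high, on the board's left (+y) strip. Origin at its underside.
- dome_lid: Bystander: a terracotta cone lid, 112 mm wide, 94 mm high, on the table. Origin at its underside.
- saucer: Bystander: a white plate, 120 mm wide, on the table. Origin at its underside.
Things that resemble listed ones, but are neither listed nor needed, are in the scene too. What is meant by the part that bears mug_centre is not purple, and is the larger of those in its own colour.

How it is judged:
By the outcome, as a careful person would: the job done as asked, in the order asked, and still so for the second after the job is handed in, with the robot touching nothing.
It also fails if it takes over 69 s, if anything falls off the work surface, if the arm or the gripper's body presses on something with over 40 N, if the wrist force passes 120 N, or if a joint passes its speed limit or range.

## Working session

There is one attempt and no reset: what is moved stays moved. The work goes in short steps, Python scripts to look and compute and a tool call to move; the robot and the scene stay as the last step left them, time stands still between calls to the robot, and variables do not carry over. Pictures are saved under pics/ and viewed, and the job is handed in when it is done.

Besides the shell and the picture viewer there is one more tool, called as name(argument=value, ...) on one line, values as JSON. apply_moves: Moves the arm, as the interface text tells. Its arguments: {"type":"object","properties":{"moves":{"type":"array"},"grip_force":{"type":"number"}},"required":["moves"]}

```bash
mkdir -p pics; ls
cat > h.py <<'E'
import numpy as np, cv2
from bench import r
def cam(n,f=None):
    p,d=r.camera(n)
    if f: cv2.imwrite('pics/'+f,p[:,:,::-1])
    return p,d
def bp(n,u,v,z):
    c=r.camera_info(n);R=np.array(c['R']);t=np.array(c['t'])
    return R.T@(np.array([(u-c['cx'])/c['fx']*z,(v-c['cy'])/c['fy']*z,z])-t)
def proj(n,X):
    c=r.camera_info(n);p=np.array(c['R'])@X+np.array(c['t'])
    return np.array([c['fx']*p[0]/p[2]+c['cx'],c['fy']*p[1]/p[2]+c['cy']])
def ray(n,u,v,zw):
    c=r.camera_info(n);R=np.array(c['R']);t=np.array(c['t'])
    o=-R.T@t; d=R.T@np.array([(u-c['cx'])/c['fx'],(v-c['cy'])/c['fy'],1]); return o+d*(zw-o[2])/d[2]
E
python3 - <<'E'
from h import *
s=r.state();print(s['t'],s['tcp_pos'],s['eef_rot'],s['force'],s['grip_width'])
for n in ['top','scene']:
    cam(n,n+'0.png')
    c=r.camera_info(n);print(n,-np.array(c['R']).T@c['t'],c['fx'])
    for l in ['turntable','brush_rest','wheel_centre','peg','mug_centre','knob_grip','cross_pin']:
        print(l,[(np.round(a['centre'],1),round(a['confidence'],2)) for a in r.landmark_of(l,n)])
print(r.camera_info('wrist'))
E
```

```text
pics
0.0 [ 0.24374365 -0.57507377  0.40334589] [[-6.92240179e-04  3.90155420e-01 -9.20748755e-01]
 [ 2.32354057e-03 -9.20745862e-01 -3.90155941e-01]
 [-9.99997061e-01 -2.40947870e-03 -2.69164664e-04]] [0.83825274 0.86816548 0.25877371] 0.08546936324735786
top [ 0.50398294 -0.01007754  1.4906916 ] 446.5436757413444
turntable [(array([277.8, 223.6]), 0.87)]
brush_rest [(array([281.4, 270.1]), 0.71), (array([315.2, 225.7]), 0.7)]
wheel_centre [(array([279.4, 225.1]), 0.73), (array([271.9, 195.7]), 0.43)]
peg [(array([275.2, 197.6]), 0.95)]
mug_centre [(array([280.9, 227.7]), 0.86), (array([317.6, 143.4]), 0.78), (array([268.4, 155.7]), 0.57)]
knob_grip [(array([322.2, 220.9]), 0.63), (array([271.3, 196.8]), 0.36)]
cross_pin [(array([318.8, 224.8]), 0.41)]
scene [0.97965357 0.38224177 0.96972533] 379.06216116751864
turntable [(array([294.5, 204.5]), 0.87)]
brush_rest [(array([327.4, 168.4]), 0.82), (array([274.7, 212.7]), 0.38)]
wheel_centre [(array([294.1, 192.4]), 0.57)]
peg [(array([277.5, 214.1]), 0.83), (array([292. , 207.6]), 0.43)]
mug_centre [(array([295.6, 192.2]), 0.67), (array([191.1, 233.3]), 0.64)]
knob_grip [(array([261.2, 143.9]), 0.64)]
cross_pin [(array([264.7, 161.6]), 0.57)]
{'fx': 325.19226210127806, 'fy': 325.19226210127806, 'cx': 279.64716424997135, 'cy': 210.73767125313358, 'hand_eye': array([[-3.78759686e-04, -3.04224903e-01,  9.52600160e-01,
         3.10331015e-02],
       [ 9.99999917e-01, -2.55077094e-04,  3.16144026e-04,
         3.43720583e-04],
       [ 1.46807595e-04,  9.52600201e-01,  3.04224975e-01,
        -7.79767924e-02],
       [ 0.00000000e+00,  0.00000000e+00,  0.00000000e+00,
         1.00000000e+00]])}
```

View pics/top0.png

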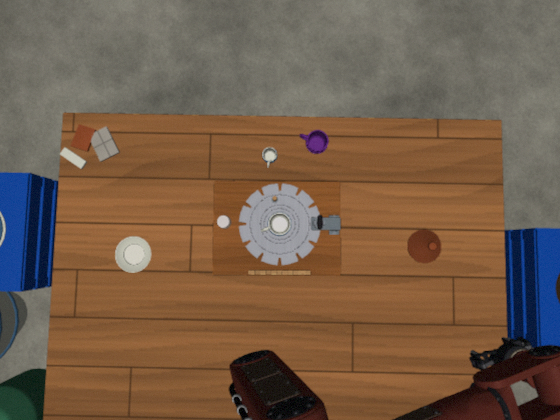

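View pics/scene0.png

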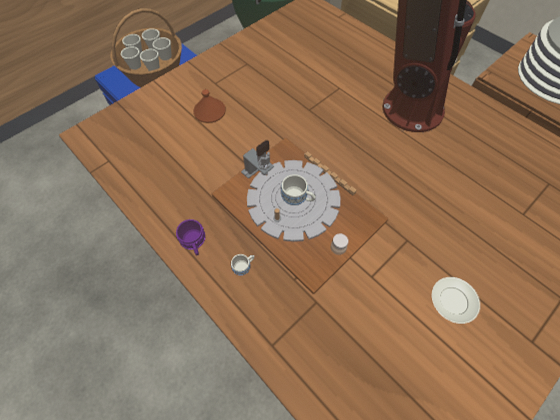

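Run:
```python
from h import *
for n,(u0,u1,v0,v1) in {'top':(200,355,165,290),'scene':(200,400,120,300)}.items():
    p=cv2.imread(f'pics/{n}0.png')[v0:v1,u0:u1]
    k=min(800//(u1-u0),600//(v1-v0));cv2.imwrite(f'pics/{n}0z.png',cv2.resize(p,None,fx=k,fy=k,interpolation=cv2.INTER_CUBIC));print(k)
p,d=cam('top')
# board mask by trace
t=r.trace('turntable','top')[0]; print(t['extent'])
m=t['region'].astype(np.uint8); 
c=max(cv2.findContours(m,0,2)[0],key=cv2.contourArea); rc=cv2.minAreaRect(c); b=cv2.boxPoints(rc);print(b)
print([np.round(ray('top',*x,.018),4) for x in b])
# depth points of board plane
v,u=np.nonzero(d>0); P=np.array([bp('top',a,bb,d[bb,a]) for a,bb in zip(u,v) if 200<a<355 and 165<bb<290]); 
w=P[(abs(P[:,2]-.062)<.006)]; print(len(w),'wheel'); 
pts=w[:,:2].astype(np.float32); print(cv2.minEnclosingCircle(pts))
print('wheel z',np.median(w[:,2]))
k=P[(P[:,2]>.15)]; print('knob',len(k),k.mean(0),k.min(0),k.max(0))
for l in ['peg','mug_centre','knob_grip','wheel_centre']:
    z={'peg':.088,'mug_centre':.093,'knob_grip':.175,'wheel_centre':.062}[l]
    for n in ['top','scene']:
        if n=='scene': cam(n)
        L=r.landmark_of(l,n)
        print(l,n,[(np.round(ray(n,*a['centre'],z),4),round(a['confidence'],2)) for a in L])
```

```text
4
3
[212.0, 179.0, 343.5, 274.7]
[[210.72531 275.05103]
 [212.03134 179.71274]
 [341.2263  181.48254]
 [339.92026 276.82083]]
[array([0.4085, 0.2181, 0.018 ]), array([0.723 , 0.2241, 0.018 ]), array([ 0.7248, -0.2061,  0.018 ]), array([ 0.4108, -0.2036,  0.018 ])]Traceback (most recent call last):
  File "<stdin>", line 12, in <module>
  File "h.py", line 8, in bp
    c=r.camera_info(n);R=np.array(c['R']);t=np.array(c['t'])
ValueError: time passes only in moves, steps and waits
```

```bash
cat > h.py <<'E'
import numpy as np, cv2
from bench import r
CI={n:r.camera_info(n) for n in ['top','scene','wrist']}
def cam(n,f=None):
    p,d=r.camera(n)
    p=np.array(p);d=np.array(d)
    if f: cv2.imwrite('pics/'+f,p[:,:,::-1])
    return p,d
def bp(n,u,v,z):
    c=CI[n];R=np.array(c['R']);t=np.array(c['t'])
    u=np.asarray(u,float);v=np.asarray(v,float)
    return (np.stack([(u-c['cx'])/c['fx']*z,(v-c['cy'])/c['fy']*z,z],-1)-t)@R
def proj(n,X):
    c=CI[n];p=np.array(c['R'])@X+np.array(c['t'])
    return np.array([c['fx']*p[0]/p[2]+c['cx'],c['fy']*p[1]/p[2]+c['cy']])
def ray(n,u,v,zw):
    c=CI[n];R=np.array(c['R']);t=np.array(c['t'])
    o=-R.T@t; d=R.T@np.array([(u-c['cx'])/c['fx'],(v-c['cy'])/c['fy'],1]); return o+d*(zw-o[2])/d[2]
E
python3 - <<'E'
from h import *
p,d=cam('top')
v,u=np.nonzero(d>0); k=(u>200)&(u<355)&(v>165)&(v<290);u=u[k];v=v[k]
P=bp('top',u,v,d[v,u])
w=P[(abs(P[:,2]-.062)<.006)]; print(len(w),'wheel',np.median(w[:,2])); 
print(cv2.minEnclosingCircle(w[:,:2].astype(np.float32)))
k=P[(P[:,2]>.15)]; print('knob',len(k),k.mean(0),k.min(0),k.max(0))
Z={'peg':.088,'mug_centre':.093,'knob_grip':.175,'wheel_centre':.062,'brush_rest':.038,'turntable':0}
for n in ['top','scene']:
    if n=='scene': cam(n)
    for l,z in Z.items():
        L=r.landmark_of(l,n)
        print(l,n,[(np.round(ray(n,*a['centre'],z),4),round(a['confidence'],2)) for a in L])
E
```

```text
4088 wheel 0.06355411196550106
((0.5754355192184448, 0.0325123555958271), 0.16361719369888306)
knob 87 [ 0.57800847 -0.11836962  0.18318785] [ 0.55832552 -0.13410639  0.15085034] [ 0.5988935  -0.10428487  0.19773273]
peg top [(array([0.6607, 0.0108, 0.088 ]), 0.72)]
mug_centre top [(array([ 0.8319, -0.1165,  0.093 ]), 0.67), (array([ 0.568, -0.012,  0.093]), 0.64), (array([0.7896, 0.0288, 0.093 ]), 0.58)]
knob_grip top [(array([ 0.5833, -0.1195,  0.175 ]), 0.5)]
wheel_centre top [(array([ 0.5848, -0.0147,  0.062 ]), 0.81)]
brush_rest top [(array([ 0.4288, -0.0189,  0.038 ]), 0.96)]
turntable top [(array([0.5873, 0.0058, 0.    ]), 0.55)]
peg scene [(array([0.6596, 0.0161, 0.088 ]), 0.96), (array([0.6115, 0.1908, 0.088 ]), 0.62)]
mug_centre scene [(array([ 0.871 , -0.0893,  0.093 ]), 0.88), (array([0.8131, 0.0659, 0.093 ]), 0.73), (array([ 0.5711, -0.0032,  0.093 ]), 0.7), (array([0.4549, 0.0136, 0.093 ]), 0.62)]
knob_grip scene [(array([ 0.5737, -0.1279,  0.175 ]), 0.75)]
wheel_centre scene [(array([ 0.5705, -0.0091,  0.062 ]), 0.79)]
brush_rest scene [(array([ 0.4176, -0.0103,  0.038 ]), 0.86)]
turntable scene [(array([ 0.4007, -0.0126,  0.    ]), 0.64)]
```

View pics/top0z.png

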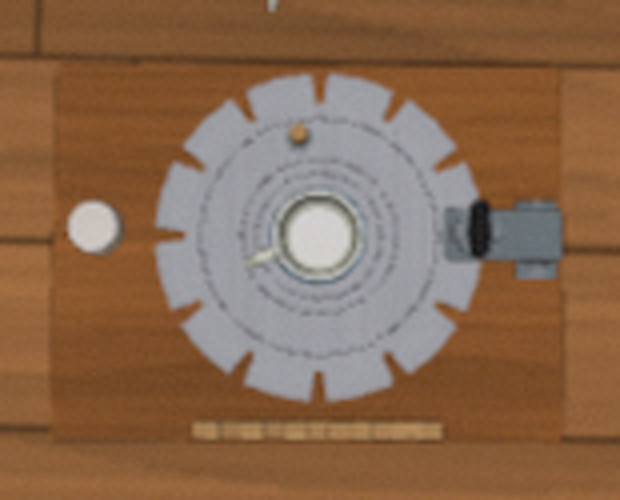

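```bash
ls pics
python3 - <<'E'
import cv2
p=cv2.imread('pics/scene0.png')[120:300,200:400];cv2.imwrite('pics/scene0z.png',cv2.resize(p,None,fx=3,fy=3,interpolation=cv2.INTER_CUBIC))
E
```

```text
scene0.png
scene0z.png
top0.png
top0z.png
```

View pics/scene0z.png

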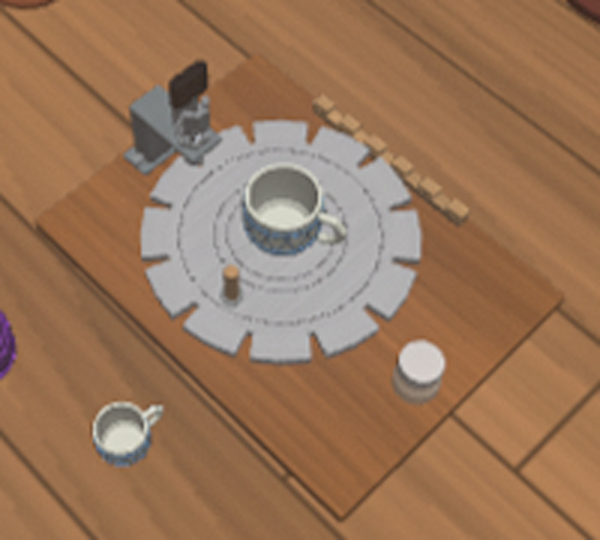

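apply_moves(moves=[[[0.05,0,0],[-7,-36,-61],100],[[0.1,0,0],[-14,-71,-121],100],[[0.15,0,0],[-20,-106,-181],60],[[0.2,0,0],[-24,-140,-240],50],[[0.25,0,0],[-28,-165,-281],50],[[0.3,0,0],[-32,-190,-323],50],[[0.35,0,0],[-36,-213,-362],50],[[0.4,0,0],[-40,-236,-401],50]])

```text
t: 2.27
tcp_pos: [0.4426, -0.307, 0.434]
eef_rot: [[0.001, -0.002, -1.0], [-0.0, -1.0, 0.002], [-1.0, 0.0, -0.001]]
force: [1.7, -0.5, -0.8]
grip_width: 0.0424
```

```bash
cat >> h.py <<'E'
def st():
    s=r.state();return s,np.array(s['tcp_pos']),np.array(s['eef_rot'])
def show():
    s,p,R=st();print('t',round(s['t'],2),'tcp',np.round(p,4),'psi',np.round(np.degrees(np.arctan2(R[1,1],R[0,1])),2),'xax',np.round(R[:,0],4),'F',np.round(s['force'],2),'M',np.round(s['moment'],2),'g',round(s['grip_width'],4),'q',np.round(s['q'],1))
def wd(dx,dy,dz):
    R=st()[2]; print('toolshift mm',np.round(R.T@np.array([dx,dy,dz])*1000,1))
def wray(u,v,p,R,zw):
    c=CI['wrist'];x=(u-c['cx'])/c['fx'];y=(v-c['cy'])/c['fy'];th=np.hypot(x,y)
    d=np.array([np.sin(th)*x/th,np.sin(th)*y/th,np.cos(th)]);H=np.array(c['hand_eye'])
    o=R@H[:3,3]+p; d=R@(H[:3,:3]@d); return o+d*(zw-o[2])/d[2]
def wproj(X,p,R):
    H=np.array(CI['wrist']['hand_eye']);c=CI['wrist'];q=H[:3,:3].T@(R.T@(np.array(X)-p)-H[:3,3])
    th=np.arctan2(np.hypot(q[0],q[1]),q[2]);a=np.arctan2(q[1],q[0]);return np.array([c['cx']+c['fx']*th*np.cos(a),c['cy']+c['fy']*th*np.sin(a)])
E
python3 - <<'E'
from h import *
show()
_,p,R=st();cam('wrist','w1.png')
for l,z in {'knob_grip':.175,'cross_pin':.1315,'wheel_centre':.062,'mug_centre':.093,'peg':.088,'brush_rest':.038}.items():
    print(l,[(np.round(a['centre']),np.round(wray(*a['centre'],p,R,z),4),round(a['confidence'],2)) for a in r.landmark_of(l,'wrist')])
E
```

```text
t 2.27 tcp [ 0.4426 -0.307   0.434 ] psi -90.11 xax [ 6.e-04 -5.e-04 -1.e+00] F [ 1.66 -0.49 -0.81] M [-0.02 -0.05 -0.03] g 0.0424 q [-42.2   0.5 102.4   0.   77.1  47.9]
knob_grip []
cross_pin [(array([80., 64.]), array([ 0.5773, -0.1221,  0.1315]), 0.74)]
wheel_centre [(array([34., 84.]), array([0.5802, 0.0023, 0.062 ]), 0.81), (array([81., 64.]), array([ 0.5926, -0.0766,  0.062 ]), 0.22)]
mug_centre [(array([19., 87.]), array([0.576 , 0.0011, 0.093 ]), 0.68), (array([81., 64.]), array([ 0.5851, -0.0974,  0.093 ]), 0.64)]
peg []
brush_rest [(array([ 56., 194.]), array([0.4291, 0.0014, 0.038 ]), 0.65)]
```

View pics/w1.png

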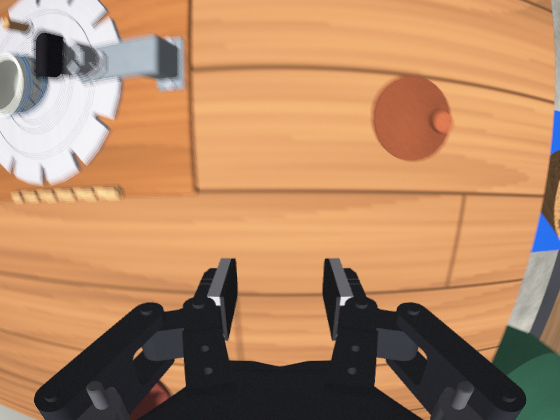

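apply_moves(moves=[[[0,0,0],[-4,-33,-24],45],[[0,0,0],[-8,-66,-48],45],[[0,0,0],[-12,-99,-71],45],[[0,0,0],[-15,-130,-94],45],[[0,0,0],[-18,-160,-115],45],[[0,0,0],[-20,-178,-128],45],[[0,0,0],[-20,-186,-134],45],[[0,0,0],[-20,-186,-134],45]])

```text
t: 3.28
tcp_pos: [0.5763, -0.1227, 0.4532]
eef_rot: [[-0.0, 0.002, -1.0], [0.0, -1.0, -0.002], [-1.0, -0.0, 0.0]]
force: [-0.6, -1.5, -0.6]
grip_width: 0.0384
```

Run:
```python
from h import *
show()
_,p,R=st();P,d=cam('wrist','w2.png')
for l,z in {'knob_grip':.175,'cross_pin':.1315,'wheel_centre':.062,'mug_centre':.093,'peg':.088,'brush_rest':.038}.items():
    print(l,[(np.round(a['centre']),np.round(wray(*a['centre'],p,R,z),4),round(a['confidence'],2)) for a in r.landmark_of(l,'wrist')])
t=r.trace('knob_grip','wrist')
for a in t: print(a['extent'],a['confidence'])
```

```text
t 3.28 tcp [ 0.5763 -0.1227  0.4532] psi -89.91 xax [-3.e-04  1.e-04 -1.e+00] F [-0.62 -1.46 -0.6 ] M [-0.01  0.04  0.  ] g 0.0384 q [-18.8   6.1  94.5   0.   79.5  71.1]
knob_grip [(array([279., 203.]), array([ 0.5821, -0.1224,  0.175 ]), 0.69), (array([497., 211.]), array([ 0.575 , -0.3275,  0.175 ]), 0.28)]
cross_pin []
wheel_centre []
mug_centre [(array([156.,   1.]), array([0.7806, 0.0075, 0.093 ]), 0.88)]
peg [(array([151., 113.]), array([0.6569, 0.014 , 0.088 ]), 0.57)]
brush_rest [(array([192., 282.]), array([ 0.4268, -0.0007,  0.038 ]), 0.55)]
[269.9, 176.6, 286.5, 238.7] 0.9
```

View pics/w2.png

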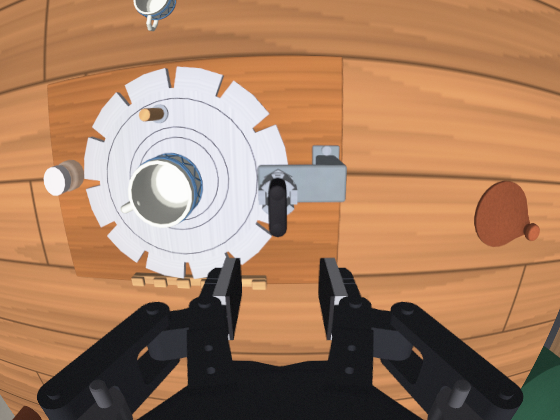

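Run:
```python
from h import *
_,p,R=st()
im=cv2.imread('pics/w2.png')[130:260,220:360];cv2.imwrite('pics/w2z.png',cv2.resize(im,None,fx=4,fy=4,interpolation=cv2.INTER_CUBIC))
P,d=cam('wrist')
t=r.trace('knob_grip','wrist')[0]['region']
v,u=np.nonzero(t)
# row-wise edges
for vv in range(170,242,4):
    c=np.nonzero(t[vv])[0]
    if len(c): print(vv,c.min(),c.max(),np.round(d[vv,(c.min()+c.max())//2],3), np.round(wray((c.min()+c.max())/2,vv,p,R,.19),4))
```

```text
174 273 278 0.292 [ 0.6071 -0.1212  0.19  ]
178 269 281 0.254 [ 0.6041 -0.1209  0.19  ]
182 267 283 0.24 [ 0.6011 -0.1209  0.19  ]
186 267 283 0.238 [ 0.5981 -0.1208  0.19  ]
190 266 284 0.239 [ 0.595  -0.1208  0.19  ]
194 266 284 0.24 [ 0.592  -0.1208  0.19  ]
198 266 284 0.242 [ 0.5889 -0.1208  0.19  ]
202 266 284 0.243 [ 0.5858 -0.1208  0.19  ]
206 266 284 0.243 [ 0.5827 -0.1208  0.19  ]
210 266 284 0.243 [ 0.5796 -0.1207  0.19  ]
214 267 284 0.245 [ 0.5764 -0.1211  0.19  ]
218 268 284 0.247 [ 0.5732 -0.1215  0.19  ]
222 268 284 0.248 [ 0.57   -0.1215  0.19  ]
226 268 284 0.248 [ 0.5668 -0.1214  0.19  ]
230 269 282 0.249 [ 0.5635 -0.121   0.19  ]
234 275 275 0.251 [ 0.5602 -0.1206  0.19  ]
```

View pics/w2z.png

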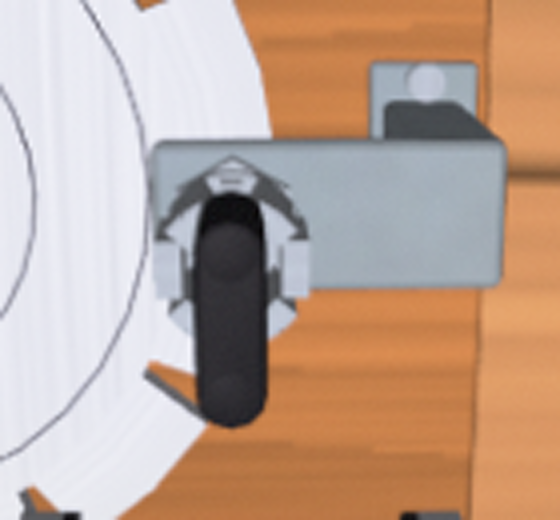

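Run:
```python
from h import *
im=cv2.imread('pics/top0.png').astype(int);b,g,r_=im[...,0],im[...,1],im[...,2]
m=((b-r_)>-5).astype(np.uint8); m[:165]=0;m[290:]=0;m[:,:230]=0;m[:,312:]=0
n,lab,s,_=cv2.connectedComponentsWithStats(m);k=1+np.argmax(s[1:,4]);print(s[k])
v,u=np.nonzero(lab==k)
X=np.array([ray('top',a,bb,.062)[:2] for a,bb in zip(u,v)])
h=cv2.convexHull(X.astype(np.float32))[:,0]
# robust circle with r=.13
from scipy.optimize import least_squares
f=least_squares(lambda q:np.hypot(h[:,0]-q[0],h[:,1]-q[1])-q[2],[.58,0,.13],loss='soft_l1',f_scale=.001);print(f.x,len(h))
# brush rest edges
for uv in [(248,271.5),(310.5,271.5)]: print(ray('top',*uv,.038))
# knob top in top cam
d=im.sum(2)[205:240,305:335]; vv,uu=np.nonzero(d<110); print(len(vv)); print(ray('top',uu.mean()+305,vv.mean()+205,.185), ray('top',320,vv.min()+205-.5,.19),ray('top',320,vv.max()+205.5,.19), uu.min()+305,uu.max()+305)
```

```text
[ 240  184   72   81 4113]
[ 0.5787827  -0.00279191  0.12814276] 44
[0.42342942 0.09517649 0.038     ]
[ 0.42724869 -0.10619981  0.038     ]
47
[ 0.57999818 -0.12100836  0.185     ] [ 0.59766202 -0.12188934  0.19      ] [ 0.55974863 -0.12227307  0.19      ] 318 321
```

apply_moves(moves=[[[0,0,0],[25,-1,-3],45],[[0,0,0],[55,-1,-3],45],[[0,0,0],[85,-1,-3],45],[[0,0,0],[105,-1,-3],45],[[0,0,0],[115,-1,-3],45],[[0,0,0],[121,-1,-3],45],[[0,0,0],[121,-1,-3],45]])

```text
t: 4.37
tcp_pos: [0.5784, -0.1218, 0.3316]
eef_rot: [[-0.002, 0.001, -1.0], [0.001, -1.0, -0.001], [-1.0, -0.001, 0.002]]
force: [-0.3, -0.1, 0.4]
grip_width: 0.0386
```

Run:
```python
from h import *
show()
_,p,R=st();P,d=cam('wrist','w3.png')
```

```text
t 4.37 tcp [ 0.5784 -0.1218  0.3316] psi -89.96 xax [-1.6e-03  5.0e-04 -1.0e+00] F [-0.32 -0.13  0.43] M [ 0.04 -0.02 -0.05] g 0.0386 q [-18.7  12.5 100.6  -0.   67.   71.3]
```

View pics/w3.png

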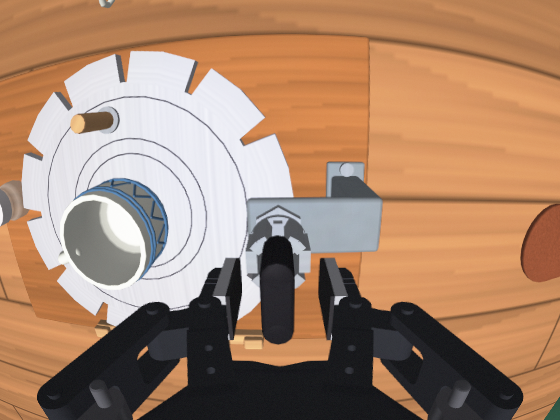

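apply_moves(moves=[[[0,0,0],[0,0,0],20],[[0,0,0],[0,0,0],10],[[0,0,0],[0,0,0],5],[[0,0,0],[0,0,0],5],[[0,0,0],[0,0,0],5],[[0,0,0],[0,0,0],5]], grip_force=50)

```text
t: 4.92
tcp_pos: [0.5795, -0.1213, 0.3349]
eef_rot: [[0.004, 0.001, -1.0], [0.001, -1.0, -0.001], [-1.0, -0.001, -0.004]]
force: [-0.3, 3.7, 6.0]
grip_width: 0.013
```

Run:
```python
from h import *
show()
```

```text
t 4.92 tcp [ 0.5795 -0.1213  0.3349] psi -89.96 xax [ 3.8e-03  7.0e-04 -1.0e+00] F [-0.26  3.69  5.98] M [ 0.77 -0.02  0.05] g 0.013 q [-1.860e+01  1.230e+01  1.004e+02  1.000e-01  6.700e+01  7.130e+01]
```

apply_moves(moves=[[[0,0,0],[-1,-0.5,0],5],[[0,0,0],[-2,-1,0],5],[[0,0,0],[-3,-1.5,0],5],[[0,0,0],[-4,-1.5,0],5],[[0,0,0],[-5,-1.5,0],5],[[0,0,0],[-6,-1.5,0],5],[[0,0,0],[-6,-1.5,0],5]])

```text
t: 5.5
tcp_pos: [0.5792, -0.1206, 0.3373]
eef_rot: [[0.003, 0.001, -1.0], [-0.001, -1.0, -0.001], [-1.0, 0.001, -0.003]]
force: [7.4, -0.5, -6.2]
grip_width: 0.0133
```

Run:
```python
from h import *
show()
```

```text
t 5.5 tcp [ 0.5792 -0.1206  0.3373] psi -89.96 xax [ 0.0031 -0.0013 -1.    ] F [ 7.44 -0.47 -6.2 ] M [-0.12 -1.35 -0.01] g 0.0133 q [-18.6  12.1 100.4  -0.   67.3  71.4]
```

apply_moves(moves=[[[0,0,0],[-1,0,-0.7],5],[[0,0,0],[-1,0,-1.5],5],[[0,0,0],[-1,0,-1.5],5]])

```text
t: 5.75
tcp_pos: [0.5801, -0.1206, 0.3378]
eef_rot: [[-0.0, 0.001, -1.0], [-0.001, -1.0, -0.001], [-1.0, 0.001, 0.0]]
force: [4.0, -1.4, -7.6]
grip_width: 0.0132
```

Run:
```python
from h import *
show()
```

```text
t 5.75 tcp [ 0.5801 -0.1206  0.3378] psi -89.96 xax [-5.e-04 -1.e-03 -1.e+00] F [ 4.02 -1.44 -7.58] M [-0.31 -1.05 -0.04] g 0.0132 q [-1.850e+01  1.220e+01  1.002e+02 -1.000e-01  6.760e+01  7.150e+01]
```

apply_moves(moves=[[[0,0,0],[-1,0.3,-0.7],5],[[0,0,0],[-2,0.3,-1.3],5],[[0,0,0],[-3,0.3,-1.3],5],[[0,0,0],[-3,0.3,-1.3],5]])

```text
t: 6.08
tcp_pos: [0.5808, -0.1207, 0.3418]
eef_rot: [[-0.003, 0.001, -1.0], [-0.0, -1.0, -0.001], [-1.0, 0.0, 0.003]]
force: [1.5, -1.5, -9.3]
grip_width: 0.013
```

Run:
```python
from h import *
show()
```

```text
t 6.08 tcp [ 0.5808 -0.1207  0.3418] psi -89.95 xax [-2.9e-03 -3.0e-04 -1.0e+00] F [ 1.51 -1.46 -9.28] M [-0.47 -0.45 -0.01] g 0.013 q [-18.5  12.1  99.9  -0.1  68.2  71.5]
```

apply_moves(moves=[[[0,0,0],[-1,0,-0.3],5],[[0,0,0],[-2,0,-0.6],5],[[0,0,0],[-2,0,-0.6],5]])

```text
t: 6.33
tcp_pos: [0.5812, -0.1207, 0.3439]
eef_rot: [[-0.004, 0.001, -1.0], [-0.0, -1.0, -0.001], [-1.0, 0.0, 0.004]]
force: [-1.5, -2.3, -8.4]
grip_width: 0.0136
```

apply_moves(moves=[[[0,0,0],[-1,0,0],5],[[0,0,0],[-2,0,0],5],[[0,0,0],[-2,0,0],5]])

```text
t: 6.58
tcp_pos: [0.5813, -0.1206, 0.346]
eef_rot: [[-0.003, 0.001, -1.0], [-0.0, -1.0, -0.001], [-1.0, 0.0, 0.003]]
force: [-4.3, -2.6, -8.5]
grip_width: 0.0132
```

apply_moves(moves=[[[0,0,0],[-1,0.4,0.6],5],[[0,0,0],[-2,0.8,1.2],5],[[0,0,0],[-2,0.8,1.2],5]])

```text
t: 6.83
tcp_pos: [0.5807, -0.121, 0.3485]
eef_rot: [[-0.001, 0.001, -1.0], [0.001, -1.0, -0.001], [-1.0, -0.001, 0.001]]
force: [-1.5, -0.9, -9.4]
grip_width: 0.0128
```

apply_moves(moves=[[[0,0,0],[-1,0,0.2],5],[[0,0,0],[-1,0,0.2],5]])

```text
t: 7.0
tcp_pos: [0.5806, -0.121, 0.3495]
eef_rot: [[-0.0, 0.001, -1.0], [0.001, -1.0, -0.001], [-1.0, -0.001, 0.0]]
force: [-2.1, -0.5, -10.3]
grip_width: 0.0129
```

apply_moves(moves=[[[0,0,0],[-1,0,0.3],5],[[0,0,0],[-1,0,0.3],5]])

```text
t: 7.17
tcp_pos: [0.5804, -0.121, 0.3506]
eef_rot: [[0.0, 0.001, -1.0], [0.001, -1.0, -0.001], [-1.0, -0.001, -0.0]]
force: [-2.2, 0.6, -9.5]
grip_width: 0.013
```

apply_moves(moves=[[[0,0,0],[-1,0,0.3],5],[[0,0,0],[-1,0,0.3],5]])

```text
t: 7.33
tcp_pos: [0.5802, -0.121, 0.3517]
eef_rot: [[0.001, 0.001, -1.0], [0.001, -1.0, -0.001], [-1.0, -0.001, -0.001]]
force: [-0.5, 0.5, -10.2]
grip_width: 0.0132
```

apply_moves(moves=[[[0,0,0],[-1,0,0],5],[[0,0,0],[-1,0,0],5]])

```text
t: 7.5
tcp_pos: [0.5802, -0.1211, 0.3527]
eef_rot: [[0.001, 0.001, -1.0], [0.001, -1.0, -0.001], [-1.0, -0.001, -0.001]]
force: [-0.1, 0.8, -10.0]
grip_width: 0.0135
```

apply_moves(moves=[[[0,0,0],[-1,0,0],5],[[0,0,0],[-1,0,0],5]])

```text
t: 7.67
tcp_pos: [0.5802, -0.1211, 0.3537]
eef_rot: [[0.001, 0.001, -1.0], [0.001, -1.0, -0.001], [-1.0, -0.001, -0.001]]
force: [-1.0, 1.8, -11.1]
grip_width: 0.0134
```

Run:
```python
from h import *
show()
cam('wrist','w4.png')
im=cv2.imread('pics/w4.png')[170:350,190:370];cv2.imwrite('pics/w4z.png',cv2.resize(im,None,fx=3,fy=3,interpolation=cv2.INTER_CUBIC))
cam('scene','s4.png')
im=cv2.imread('pics/s4.png')[110:230,210:330];cv2.imwrite('pics/s4z.png',cv2.resize(im,None,fx=4,fy=4,interpolation=cv2.INTER_CUBIC))
```

```text
t 7.67 tcp [ 0.5802 -0.1211  0.3537] psi -89.95 xax [ 5.e-04  7.e-04 -1.e+00] F [ -0.97   1.84 -11.14] M [ 0.24 -0.14 -0.02] g 0.0134 q [-18.6  11.3  99.5   0.1  69.2  71.4]
```

View pics/w4z.png

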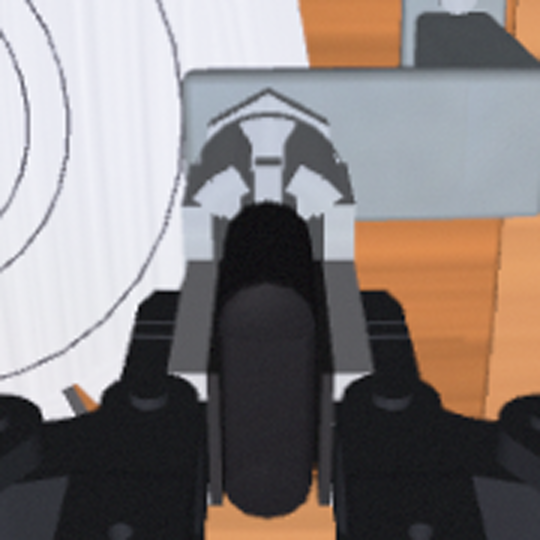

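View pics/s4z.png

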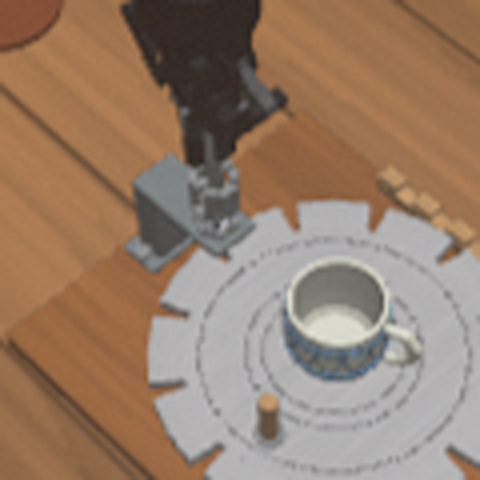

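apply_moves(moves=[[[0,0,0],[-1,0,0],5],[[0,0,0],[-1,0,0],5]])

```text
t: 7.93
tcp_pos: [0.5802, -0.1211, 0.3546]
eef_rot: [[0.0, 0.001, -1.0], [0.001, -1.0, -0.001], [-1.0, -0.001, -0.0]]
force: [0.5, 2.8, -10.1]
grip_width: 0.0131
```

apply_moves(moves=[[[0,0,0],[-1,-0.3,0],5],[[0,0,0],[-1,-0.3,0],5]])

```text
t: 8.1
tcp_pos: [0.5802, -0.121, 0.3557]
eef_rot: [[0.0, 0.001, -1.0], [0.0, -1.0, -0.001], [-1.0, -0.0, -0.0]]
force: [0.8, 1.9, -10.7]
grip_width: 0.0134
```

apply_moves(moves=[[[0,0,0],[-1,0,0],5],[[0,0,0],[-1,0,0],5]])

```text
t: 8.27
tcp_pos: [0.5802, -0.121, 0.3567]
eef_rot: [[0.0, 0.001, -1.0], [0.0, -1.0, -0.001], [-1.0, -0.0, -0.0]]
force: [1.4, 2.1, -11.0]
grip_width: 0.0131
```

apply_moves(moves=[[[0,0,0],[-1,0,0],5],[[0,0,0],[-1,0,0],5]])

```text
t: 8.43
tcp_pos: [0.5801, -0.121, 0.3577]
eef_rot: [[0.0, 0.001, -1.0], [0.0, -1.0, -0.001], [-1.0, -0.0, -0.0]]
force: [0.2, 1.0, -10.7]
grip_width: 0.0133
```

apply_moves(moves=[[[0,0,0],[-1,-0.3,-0.3],5],[[0,0,0],[-1,-0.3,-0.3],5]])

```text
t: 8.6
tcp_pos: [0.5803, -0.1208, 0.3586]
eef_rot: [[-0.0, 0.001, -1.0], [-0.0, -1.0, -0.001], [-1.0, 0.0, 0.0]]
force: [1.0, 1.3, -11.2]
grip_width: 0.0129
```

apply_moves(moves=[[[0,0,0],[-1,0,0],5],[[0,0,0],[-1,0,0],5]])

```text
t: 8.77
tcp_pos: [0.5803, -0.1208, 0.359]
eef_rot: [[-0.0, 0.001, -1.0], [-0.0, -1.0, -0.001], [-1.0, 0.0, 0.0]]
force: [1.0, 0.8, -14.4]
grip_width: 0.0131
```

apply_moves(moves=[[[0,0,0],[-0.6,0,0],5],[[0,0,0],[-0.6,0,0],5]])

```text
t: 8.93
tcp_pos: [0.5802, -0.1208, 0.3591]
eef_rot: [[-0.001, 0.001, -1.0], [-0.0, -1.0, -0.001], [-1.0, 0.0, 0.001]]
force: [2.8, -0.4, -17.7]
grip_width: 0.013
```

Run:
```python
from h import *
show()
cam('wrist','w5.png')
im=cv2.imread('pics/w5.png')[170:350,190:370];cv2.imwrite('pics/w5z.png',cv2.resize(im,None,fx=3,fy=3,interpolation=cv2.INTER_CUBIC))
```

```text
t 8.93 tcp [ 0.5802 -0.1208  0.3591] psi -89.95 xax [-5.e-04 -2.e-04 -1.e+00] F [  2.77  -0.36 -17.73] M [-0.08 -0.68  0.02] g 0.013 q [-18.5  11.   99.3  -0.   69.8  71.4]
```

View pics/w5z.png

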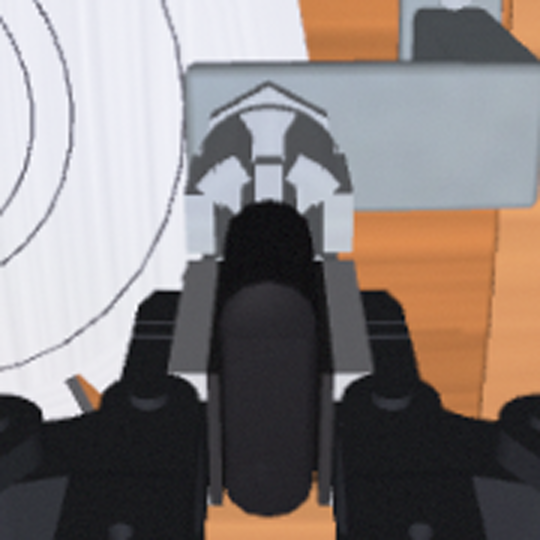

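apply_moves(moves=[[[0,0,0],[1,0,0],5],[[0,0,0],[2,0,0],5],[[0,0,0],[2,0,0],5]])

```text
t: 9.23
tcp_pos: [0.5804, -0.1209, 0.3587]
eef_rot: [[-0.0, 0.001, -1.0], [-0.0, -1.0, -0.001], [-1.0, 0.0, 0.0]]
force: [0.0, 1.1, -12.3]
grip_width: 0.0131
```

apply_moves(moves=[[[-0.04,0,0],[0,0,0],5],[[-0.08,0,0],[0,0,0],5],[[-0.12,0,0],[0,0,0],5],[[-0.15,0,0],[0,0,0],5],[[-0.15,0,0],[0,0,0],5]])

```text
t: 9.65
tcp_pos: [0.5803, -0.1207, 0.3588]
eef_rot: [[-0.0, 0.151, -0.989], [-0.0, -0.989, -0.151], [-1.0, 0.0, 0.0]]
force: [0.4, 1.0, -12.1]
grip_width: 0.0134
```

Run:
```python
from h import *
show()
```

```text
t 9.65 tcp [ 0.5803 -0.1207  0.3588] psi -81.33 xax [-1.e-04 -0.e+00 -1.e+00] F [  0.43   1.04 -12.07] M [ 0.1  -0.13 -0.01] g 0.0134 q [-18.5  11.   99.3  -0.   69.7  62.8]
```

apply_moves(moves=[[[-0.06,0,0],[0.5,0,0],5],[[-0.14,0,0],[0.5,0,0],5],[[-0.22,0,0],[0.5,0,0],5],[[-0.3,0,0],[0.5,0,0],5],[[-0.38,0,0],[0.5,0,0],5],[[-0.45,0,0],[0.5,0,0],5],[[-0.45,0,0],[0.5,0,0],5]])

```text
t: 10.23
tcp_pos: [0.5803, -0.1204, 0.3581]
eef_rot: [[-0.0, 0.566, -0.825], [0.001, -0.825, -0.566], [-1.0, -0.001, -0.0]]
force: [0.3, 1.9, -11.5]
grip_width: 0.013
```

Run:
```python
from h import *
show()
```

```text
t 10.23 tcp [ 0.5803 -0.1204  0.3581] psi -55.55 xax [-2.e-04  9.e-04 -1.e+00] F [  0.34   1.85 -11.46] M [ 0.37 -0.16 -0.01] g 0.013 q [-18.5  11.   99.3   0.   69.7  37. ]
```

apply_moves(moves=[[[-0.08,0,0],[0,0,0],5],[[-0.16,0,0],[0,0,0],5],[[-0.24,0,0],[0,0,0],5],[[-0.32,0,0],[0,0,0],5],[[-0.4,0,0],[0,0,0],5],[[-0.48,0,0],[0,0,0],5],[[-0.48,0,0],[0,0,0],5]])

```text
t: 10.82
tcp_pos: [0.5802, -0.1202, 0.3578]
eef_rot: [[-0.001, 0.882, -0.471], [0.002, -0.471, -0.882], [-1.0, -0.002, -0.001]]
force: [0.1, 2.8, -11.8]
grip_width: 0.0132
```

apply_moves(moves=[[[-0.08,0,0],[0,0,0],5],[[-0.16,0,0],[0,0,0],5],[[-0.24,0,0],[0,0,0],5],[[-0.32,0,0],[0,0,0],5],[[-0.4,0,0],[0,0,0],5],[[-0.48,0,0],[0,0,0],5],[[-0.48,0,0],[0,0,0],5]])

```text
t: 11.4
tcp_pos: [0.5799, -0.1201, 0.3574]
eef_rot: [[-0.002, 1.0, -0.012], [0.002, -0.012, -1.0], [-1.0, -0.002, -0.002]]
force: [-2.2, 3.7, -11.3]
grip_width: 0.0132
```

Run:
```python
from h import *
show()
cam('scene','s6.png')
im=cv2.imread('pics/s6.png')[110:230,210:330];cv2.imwrite('pics/s6z.png',cv2.resize(im,None,fx=4,fy=4,interpolation=cv2.INTER_CUBIC))
```

```text
t 11.4 tcp [ 0.5799 -0.1201  0.3574] psi -0.7 xax [-0.0021  0.0022 -1.    ] F [ -2.18   3.69 -11.3 ] M [0.83 0.19 0.01] g 0.0132 q [-18.5  11.1  99.4   0.1  69.8 -17.8]
```

View pics/s6z.png

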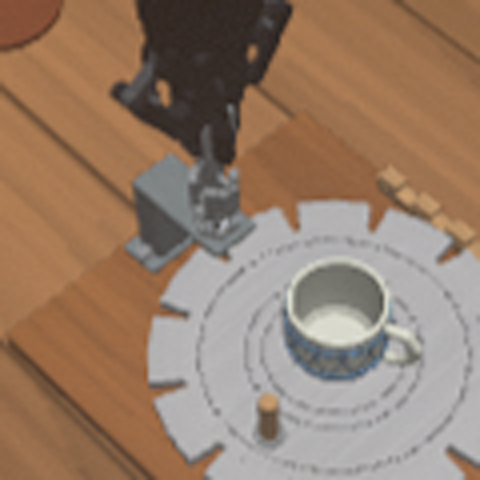

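apply_moves(moves=[[[0,0,0],[1,-0.2,-0.4],5],[[0,0,0],[2,-0.4,-0.7],5],[[0,0,0],[2,-0.4,-0.7],5]])

```text
t: 11.7
tcp_pos: [0.5797, -0.1198, 0.3553]
eef_rot: [[-0.001, 1.0, -0.012], [0.001, -0.012, -1.0], [-1.0, -0.001, -0.001]]
force: [-1.0, 4.2, -11.7]
grip_width: 0.0136
```

apply_moves(moves=[[[0,0,0],[1,0,0],5],[[0,0,0],[2,0,0],5],[[0,0,0],[2,0,0],5]])

```text
t: 11.95
tcp_pos: [0.5798, -0.1199, 0.3539]
eef_rot: [[-0.001, 1.0, -0.011], [0.001, -0.011, -1.0], [-1.0, -0.001, -0.001]]
force: [-2.3, 5.6, -8.1]
grip_width: 0.0135
```

Run:
```python
from h import *
show()
```

```text
t 11.95 tcp [ 0.5798 -0.1199  0.3539] psi -0.62 xax [-1.1e-03  9.0e-04 -1.0e+00] F [-2.34  5.57 -8.13] M [ 0.99  0.44 -0.06] g 0.0135 q [-18.5  11.2  99.6   0.   69.3 -17.9]
```

apply_moves(moves=[[[0,0,0],[1,0,-0.5],5],[[0,0,0],[1.5,0,-0.8],5],[[0,0,0],[1.5,0,-0.8],5]])

```text
t: 12.2
tcp_pos: [0.5799, -0.1195, 0.3539]
eef_rot: [[-0.001, 1.0, -0.011], [-0.001, -0.011, -1.0], [-1.0, -0.001, 0.001]]
force: [-4.9, 3.8, -4.9]
grip_width: 0.013
```

Run:
```python
from h import *
show()
```

```text
t 12.2 tcp [ 0.5799 -0.1195  0.3539] psi -0.6 xax [-1.e-03 -8.e-04 -1.e+00] F [-4.92  3.79 -4.86] M [0.88 0.94 0.04] g 0.013 q [-18.4  11.2  99.6  -0.1  69.3 -17.8]
```

apply_moves(moves=[[[0,0,0],[0.8,-0.4,-0.4],5],[[0,0,0],[0.8,-0.8,-0.6],5],[[0,0,0],[0.8,-0.8,-0.6],30],[[0,0,0],[0.8,-0.8,-0.6],45],[[0,0,0],[0.8,-0.8,-0.6],45],[[0,0,0],[0.8,-0.8,-0.6],45]])

```text
t: 12.7
tcp_pos: [0.5805, -0.1195, 0.354]
eef_rot: [[0.006, 1.0, -0.01], [-0.003, -0.01, -1.0], [-1.0, 0.006, 0.003]]
force: [0.1, 0.3, -0.4]
grip_width: 0.0382
```

Run:
```python
from h import *
show()
cam('wrist','w7.png')
```

```text
t 12.7 tcp [ 0.5805 -0.1195  0.354 ] psi -0.59 xax [ 0.0057 -0.0029 -1.    ] F [ 0.06  0.29 -0.4 ] M [-0.01  0.06 -0.02] g 0.0382 q [-18.4  11.2  99.6  -0.1  68.9 -17.8]
```

View pics/w7.png

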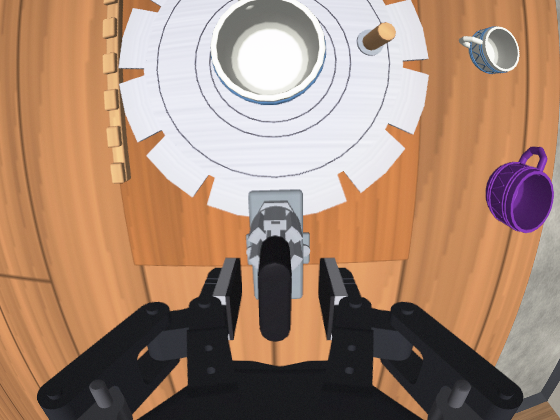

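apply_moves(moves=[[[0,0,0],[-30,0,0],45],[[0,0,0],[-60,0,0],45],[[0.12,0,0],[-80,10,-17],45],[[0.24,0,0],[-85,24,-40],45],[[0.36,0,0],[-85,40,-67],45],[[0.48,0,0],[-85,56,-94],45],[[0.6,0,0],[-85,70,-117],45],[[0.72,0,0],[-85,79,-132],45]])

```text
t: 13.42
tcp_pos: [0.6608, 0.0147, 0.4371]
eef_rot: [[0.003, 0.742, -0.67], [0.0, -0.67, -0.742], [-1.0, 0.002, -0.002]]
force: [0.0, -0.0, 0.0]
grip_width: 0.0385
```

apply_moves(moves=[[[0.12,0,0],[0,0,0],45],[[0.24,0,0],[0,0,0],45],[[0.36,0,0],[0,0,0],45],[[0.48,0,0],[0,0,0],45],[[0.58,0,0],[0,0,0],45],[[0.58,0,0],[0,0,0],45]])

```text
t: 13.92
tcp_pos: [0.6598, 0.0125, 0.4369]
eef_rot: [[0.002, 0.256, -0.967], [-0.001, -0.967, -0.256], [-1.0, 0.001, -0.001]]
force: [0.1, 0.6, -0.2]
grip_width: 0.0385
```

Run:
```python
from h import *
show()
_,p,R=st();cam('wrist','w8.png')
for l,z in {'peg':.088,'mug_centre':.093,'wheel_centre':.062}.items():
    print(l,[(np.round(a['centre']),np.round(wray(*a['centre'],p,R,z),4),round(a['confidence'],2)) for a in r.landmark_of(l,'wrist')])
cam('scene','s8.png'); cam('top','t8.png')
im=cv2.imread('pics/s8.png')[110:230,210:360];cv2.imwrite('pics/s8z.png',cv2.resize(im,None,fx=4,fy=4,interpolation=cv2.INTER_CUBIC))
```

```text
t 13.92 tcp [0.6598 0.0125 0.4369] psi -75.15 xax [ 1.5e-03 -6.0e-04 -1.0e+00] F [ 0.05  0.61 -0.22] M [-0.02 -0.01  0.01] g 0.0385 q [-5.  15.3 85.5 -0.  79.1 70.2]
peg [(array([274., 192.]), array([0.6552, 0.0159, 0.088 ]), 0.85), (array([245., 336.]), array([0.4686, 0.006 , 0.088 ]), 0.16)]
mug_centre [(array([294.,  50.]), array([0.7964, 0.0342, 0.093 ]), 0.93), (array([269., 265.]), array([0.5775, 0.0022, 0.093 ]), 0.66), (array([426.,  57.]), array([ 0.8334, -0.0944,  0.093 ]), 0.63)]
wheel_centre []
```

View pics/w8.png

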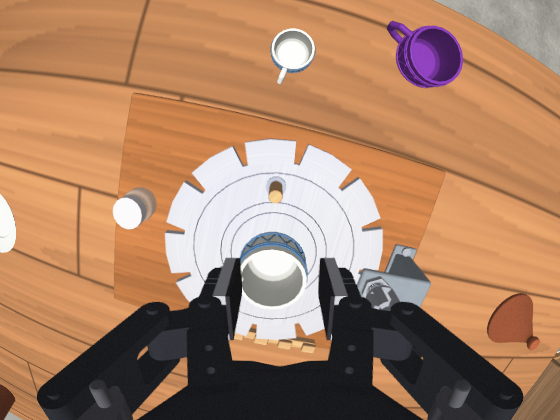

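View pics/s8z.png

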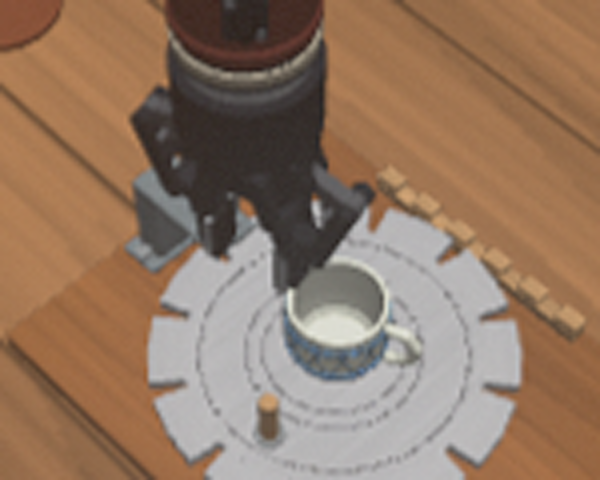

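Run:
```python
from h import *
_,p,R=st()
im=cv2.imread('pics/w8.png')[165:225,240:310];cv2.imwrite('pics/w8z.png',cv2.resize(im,None,fx=8,fy=8,interpolation=cv2.INTER_CUBIC))
im=cv2.imread('pics/t8.png')[165:290,200:355];cv2.imwrite('pics/t8z.png',cv2.resize(im,None,fx=4,fy=4,interpolation=cv2.INTER_CUBIC))
print(wray(275,197,p,R,.107))
print(wray(276,181,p,R,.062))
```

```text
[0.65517201 0.0154313  0.107     ]
[0.66074796 0.01640768 0.062     ]
```

View pics/w8z.png

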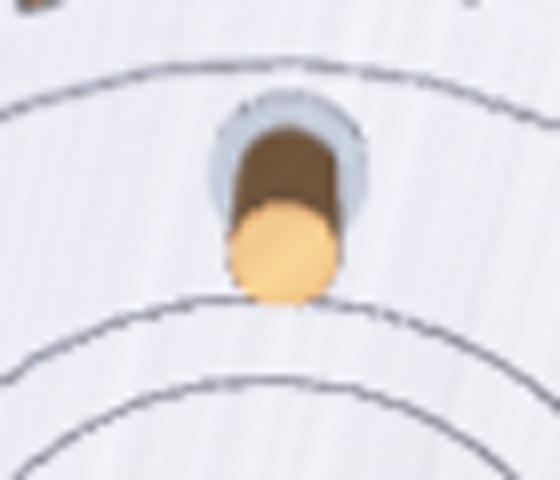

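apply_moves(moves=[[[0,0,0],[30,-2,2],45],[[0.03,0,0],[65,-4,3],45],[[0.03,0,0],[100,-4,3],45],[[0.03,0,0],[130,-4,3],45],[[0.03,0,0],[155,-4,3],45],[[0.03,0,0],[172,-4,3],45],[[0.03,0,0],[182,-4,3],45],[[0.03,0,0],[186,-4,3],45]])

```text
t: 14.88
tcp_pos: [0.6547, 0.0157, 0.248]
eef_rot: [[-0.004, 0.229, -0.973], [0.0, -0.973, -0.229], [-1.0, -0.001, 0.004]]
force: [0.3, 0.2, -0.4]
grip_width: 0.0386
```

Run:
```python
from h import *
show()
_,p,R=st();cam('wrist','w9.png')
```

```text
t 14.88 tcp [0.6547 0.0157 0.248 ] psi -76.75 xax [-3.8e-03  3.0e-04 -1.0e+00] F [ 0.3   0.21 -0.42] M [ 0.02 -0.    0.04] g 0.0386 q [-4.8 25.4 93.8 -0.  61.  72. ]
```

View pics/w9.png

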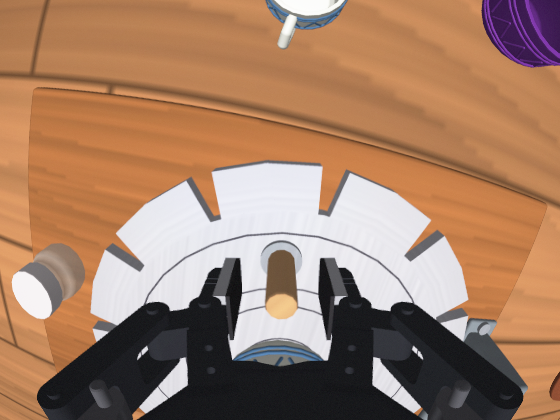

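View pics/t8z.png

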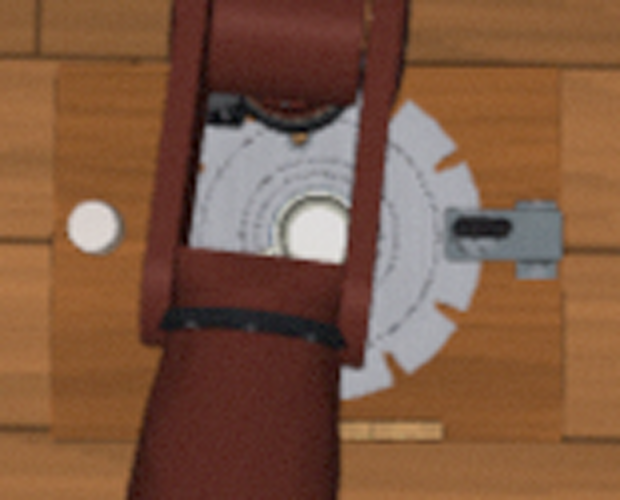

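apply_moves(moves=[[[0,0,0],[-2,0,0],20],[[0,0,0],[-2,0,0],10],[[0,0,0],[-2,0,0],8],[[0,0,0],[-2,0,0],8],[[0,0,0],[-2,0,0],8]], grip_force=20)

```text
t: 15.35
tcp_pos: [0.6567, 0.0156, 0.2548]
eef_rot: [[0.004, 0.229, -0.973], [-0.0, -0.973, -0.229], [-1.0, 0.001, -0.004]]
force: [-1.0, 0.4, 6.0]
grip_width: 0.0133
```

Run:
```python
from h import *
show()
```

```text
t 15.35 tcp [0.6567 0.0156 0.2548] psi -76.77 xax [ 4.3e-03 -3.0e-04 -1.0e+00] F [-1.    0.38  6.01] M [ 0.05  0.02 -0.02] g 0.0133 q [-4.8 25.  93.6  0.  61.2 72. ]
```

apply_moves(moves=[[[-0.03,0,0],[-1,-2.4,0],8],[[-0.08,0,0],[-2,-6.4,0.3],8],[[-0.14,0,0],[-2,-11.2,0.8],8],[[-0.2,0,0],[-2,-15.9,1.6],8],[[-0.26,0,0],[-2,-20.6,2.7],8],[[-0.32,0,0],[-2,-25.2,4.1],8],[[-0.38,0,0],[-2,-29.7,5.7],8],[[-0.42,0,0],[-2,-32.6,6.9],8]])

```text
t: 16.02
tcp_pos: [0.6423, 0.0468, 0.2549]
eef_rot: [[0.005, 0.608, -0.794], [0.002, -0.794, -0.608], [-1.0, 0.002, -0.005]]
force: [4.2, 2.4, -2.8]
grip_width: 0.0132
```

Run:
```python
from h import *
show()
_,p,R=st();print(np.degrees(np.arctan2(p[1]+.002,p[0]-.579)),np.hypot(p[1]+.002,p[0]-.579))
```

```text
t 16.02 tcp [0.6423 0.0468 0.2549] psi -52.56 xax [ 0.005   0.0017 -1.    ] F [ 4.2   2.42 -2.81] M [ 0.38 -0.7   0.01] g 0.0132 q [-2.1 23.6 95.5  0.1 60.6 50.4]
37.617133618953424 0.07987095282339458
```

apply_moves(moves=[[[-0.03,0,0],[1,-2.4,-0.4],8],[[-0.08,0,0],[1,-6.4,-0.5],8],[[-0.14,0,0],[1,-11.2,0],8],[[-0.2,0,0],[1,-15.9,0.8],8],[[-0.26,0,0],[1,-20.6,1.9],8],[[-0.32,0,0],[1,-25.2,3.3],8],[[-0.38,0,0],[1,-29.7,4.9],8],[[-0.42,0,0],[1,-32.6,6.1],8]])

```text
t: 16.68
tcp_pos: [0.6174, 0.069, 0.2548]
eef_rot: [[0.004, 0.879, -0.477], [0.002, -0.477, -0.879], [-1.0, 0.003, -0.003]]
force: [0.7, 1.9, 1.2]
grip_width: 0.0133
```

Run:
```python
from h import *
show()
_,p,R=st();print(np.degrees(np.arctan2(p[1]+.002,p[0]-.579)),np.hypot(p[1]+.002,p[0]-.579))
cam('wrist','w10.png');cam('scene','s10.png');cam('top','t10.png')
```

```text
t 16.68 tcp [0.6174 0.069  0.2548] psi -28.51 xax [ 0.0038  0.0018 -1.    ] F [0.66 1.86 1.25] M [ 0.42 -0.21 -0.07] g 0.0133 q [-0.1 21.2 98.8  0.1 59.8 28.3]
61.55093763281169 0.0806958886065372
```

View pics/s10.png

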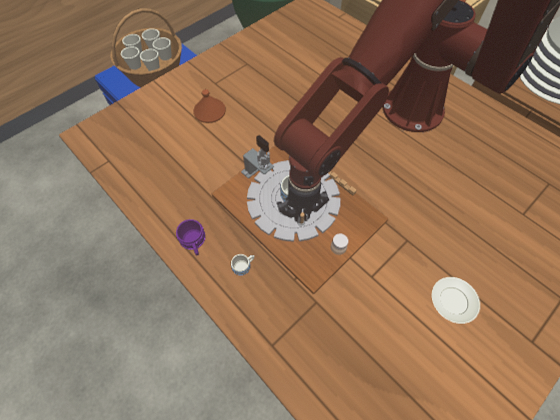

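View pics/w10.png

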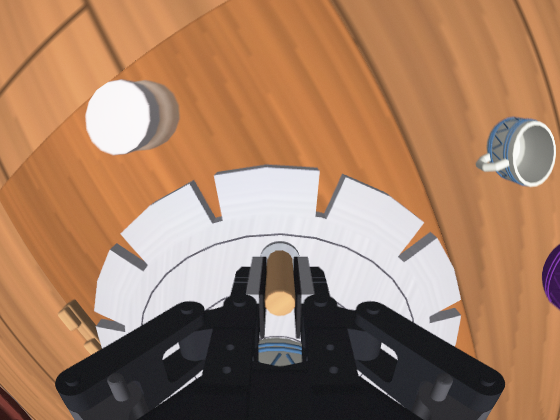

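apply_moves(moves=[[[-0.03,0,0],[0,-2.4,0],8],[[-0.08,0,0],[0,-6.4,0.3],8],[[-0.14,0,0],[0,-11.2,0.8],8],[[-0.2,0,0],[0,-15.9,1.6],8],[[-0.26,0,0],[0,-20.6,2.7],8],[[-0.31,0,0],[0,-24.4,3.8],8],[[-0.34,0,0],[0,-26.7,4.6],8],[[-0.34,0,0],[0,-26.7,4.6],8]])

```text
t: 17.5
tcp_pos: [0.5916, 0.0781, 0.2548]
eef_rot: [[0.002, 0.987, -0.16], [0.003, -0.16, -0.987], [-1.0, 0.002, -0.004]]
force: [-0.0, 6.6, 5.0]
grip_width: 0.013
```

Run:
```python
from h import *
show()
_,p,R=st();print(np.degrees(np.arctan2(p[1]+.002,p[0]-.579)),np.hypot(p[1]+.002,p[0]-.579))
```

```text
t 17.5 tcp [0.5916 0.0781 0.2548] psi -9.2 xax [ 0.0025  0.0035 -1.    ] F [-0.01  6.59  5.02] M [ 1.03 -0.02 -0.04] g 0.013 q [  0.7  18.6 102.3   0.2  58.9   9.8]
81.03439864494871 0.08112734496080755
```

apply_moves(moves=[[[0,0,0],[-0.8,0,-0.7],8],[[0,0,0],[-0.8,0,-1.3],30],[[0,0,0],[-0.8,0,-1.3],45],[[0,0,0],[-0.8,0,-1.3],45],[[0,0,0],[-15,0,-1.3],45],[[0,0,0],[-45,0,-1.3],45],[[0,0,0],[-85,0,-1],45],[[0,0,0],[-125,0,-1],45]])

```text
t: 18.17
tcp_pos: [0.5904, 0.0772, 0.3775]
eef_rot: [[-0.005, 0.987, -0.16], [-0.001, -0.16, -0.987], [-1.0, -0.005, 0.002]]
force: [1.3, -0.2, 0.1]
grip_width: 0.0386
```

apply_moves(moves=[[[0,0,0],[-30,0,10],45],[[0,0,0],[-60,0,35],45],[[0,0,0],[-80,0,70],45],[[0,0,0],[-90,0,105],45],[[0,0,0],[-90,-5,140],45],[[0,0,0],[-90,-10,165],45],[[0,0,0],[-90,-15,175],45],[[0,0,0],[-90,-15,175],45]])

```text
t: 18.83
tcp_pos: [0.5475, -0.0947, 0.4678]
eef_rot: [[-0.002, 0.987, -0.163], [-0.0, -0.163, -0.987], [-1.0, -0.002, 0.001]]
force: [0.2, 0.3, 0.9]
grip_width: 0.0384
```

Run:
```python
from h import *
show()
_,p,R=st();np.savez('w11.npz',p=p,R=R);P,d=cam('wrist','w11.png');np.save('w11d.npy',d)
for l,z in {'peg':.088,'mug_centre':.093,'wheel_centre':.062,'brush_rest':.038,'knob_grip':.194}.items():
    print(l,[(np.round(a['centre']),np.round(wray(*a['centre'],p,R,z),4),round(a['confidence'],2)) for a in r.landmark_of(l,'wrist')])
_,d=cam('top','t11.png');np.save('t11d.npy',d)
cam('scene','s11.png')
im=cv2.imread('pics/t11.png')[165:290,200:355];cv2.imwrite('pics/t11z.png',cv2.resize(im,None,fx=4,fy=4,interpolation=cv2.INTER_CUBIC))
im=cv2.imread('pics/s11.png')[110:260,210:360];cv2.imwrite('pics/s11z.png',cv2.resize(im,None,fx=4,fy=4,interpolation=cv2.INTER_CUBIC))
```

```text
t 18.83 tcp [ 0.5475 -0.0947  0.4678] psi -9.41 xax [-1.7e-03 -4.0e-04 -1.0e+00] F [0.19 0.3  0.88] M [ 0.   -0.   -0.09] g 0.0384 q [-17.    1.4  97.9  -0.1  80.9  -7.6]
peg [(array([296.,  20.]), array([0.5934, 0.0764, 0.088 ]), 0.77)]
mug_centre [(array([489., 160.]), array([ 0.8082, -0.1042,  0.093 ]), 0.8), (array([293.,  94.]), array([ 0.5764, -0.0032,  0.093 ]), 0.77), (array([167., 120.]), array([ 0.4382, -0.0048,  0.093 ]), 0.59), (array([453.,  51.]), array([0.7675, 0.0293, 0.093 ]), 0.56)]
wheel_centre [(array([170., 121.]), array([ 0.4311, -0.0055,  0.062 ]), 0.6)]
brush_rest [(array([165., 119.]), array([ 0.4165, -0.0006,  0.038 ]), 0.7)]
knob_grip []
```

View pics/w11.png

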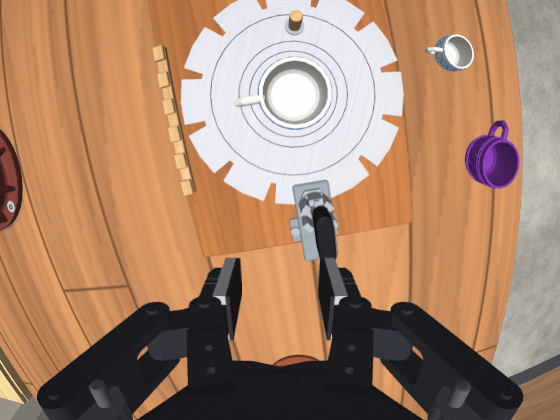

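View pics/s11z.png

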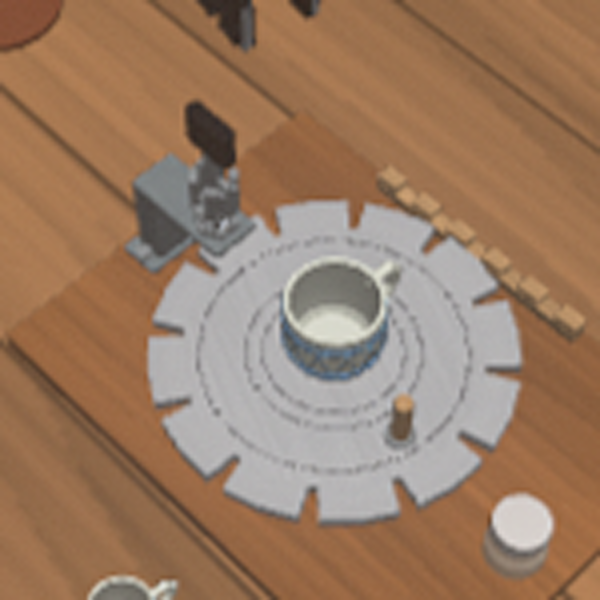

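View pics/t11z.png

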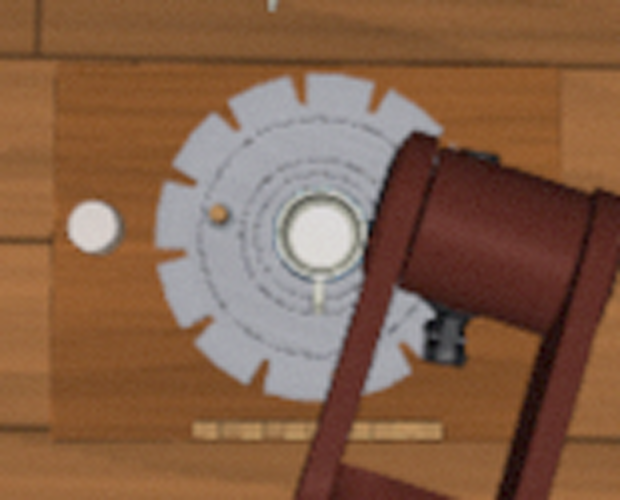

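Run:
```python
from h import *
im=cv2.imread('pics/w11.png');cv2.imwrite('pics/w11z.png',cv2.resize(im[45:150,140:345],None,fx=3.9,fy=3.9,interpolation=cv2.INTER_CUBIC))
im=cv2.imread('pics/t11.png');cv2.imwrite('pics/t11y.png',cv2.resize(im[205:280,245:315],None,fx=8,fy=8,interpolation=cv2.INTER_CUBIC))
```

```text
(no output)
```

View pics/w11z.png

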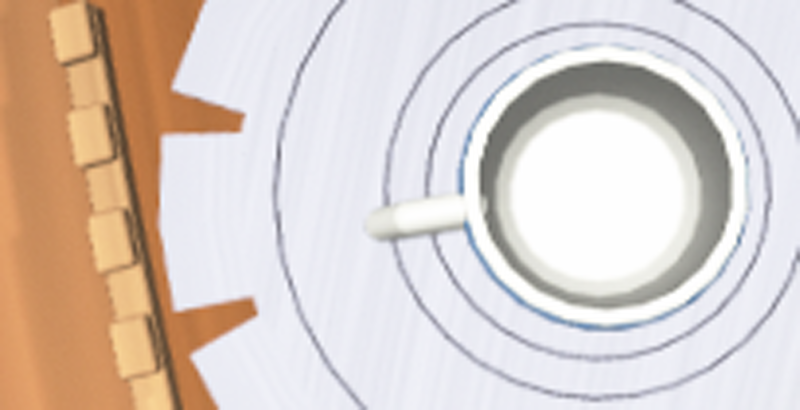

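View pics/t11y.png

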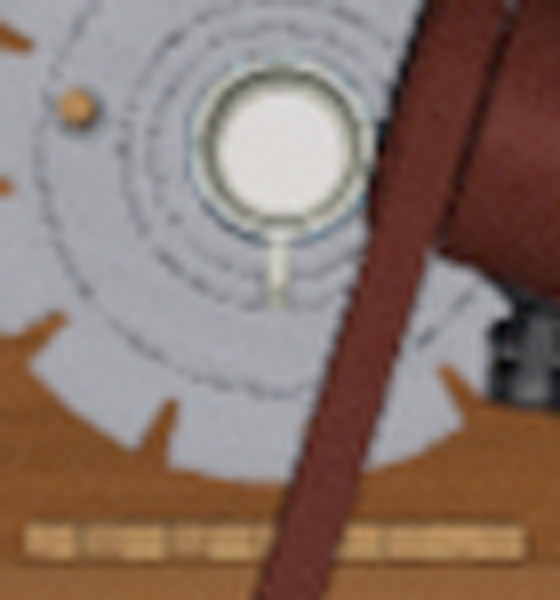

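Run:
```python
from h import *
from math import degrees,atan2
f=np.load('w11.npz');p,R=f['p'],f['R']
w=lambda x,y,z:wray(140+x/3.9-.37,45+y/3.9-.37,p,R,z)
t=lambda x,y,z:ray('top',245+x/8-.44,205+y/8-.44,z)
ang=lambda a,b:degrees(atan2(b[1]-a[1],b[0]-a[0]))%360
print('wrist')
rim=w(606,187,.124); bot=None
a=w(468,211,.112);print('rim',rim,'bottomfloor',w(605,193,.066))
for z in(.105,.11,.115): print(z,w(470,211,z),w(380,222,z),ang(rim,w(380,222,z)), ang(w(470,211,z),w(380,222,z)))
print('top')
rim=t(284,150,.124);print(rim)
for z in(.1,.11): print(z,ang(rim,t(276,305,z)),ang(t(279,240,z),t(276,305,z)))
A,B=t(25,541,.038),t(525,541,.038);m=(A+B)/2;print('rest',A,B,m,'normal',ang(A,B)-90,'mug->rest',ang(rim,m))
# board edges from top0 at full precision: handled via trace
c=cv2.imread('pics/top0.png')
```

```text
wrist
rim [ 0.57702117 -0.00397841  0.124     ] bottomfloor [ 0.57956863 -0.00306332  0.066     ]
0.105 [ 0.54258352 -0.00357259  0.105     ] [ 0.51917003 -0.00210988  0.105     ] 178.15005640484506 176.4252151230385
0.11 [ 0.54284954 -0.00379067  0.11      ] [ 0.51978894 -0.00235001  0.11      ] 178.37023410736018 176.4252151230385
0.115 [ 0.54311557 -0.00400875  0.115     ] [ 0.52040786 -0.00259014  0.115     ] 178.59527559651093 176.4252151230385
top
[ 0.57620117 -0.005569    0.124     ]
0.1 177.98774934233006 178.41846895803246
0.11 178.0368580683732 178.41846895803246
rest [0.42122371 0.0961369  0.038     ] [ 0.42504393 -0.10521215  0.038     ] [ 0.42313382 -0.00453763  0.038     ] normal 181.0869483374815 mug->rest 179.61394264213288
```

Run:
```python
from h import *
im=cv2.imread('pics/w11.png');cv2.imwrite('pics/w11r.png',cv2.resize(im[35:205,120:240],None,fx=3.5,fy=3.5,interpolation=cv2.INTER_CUBIC))
```

```text
(no output)
```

View pics/w11r.png

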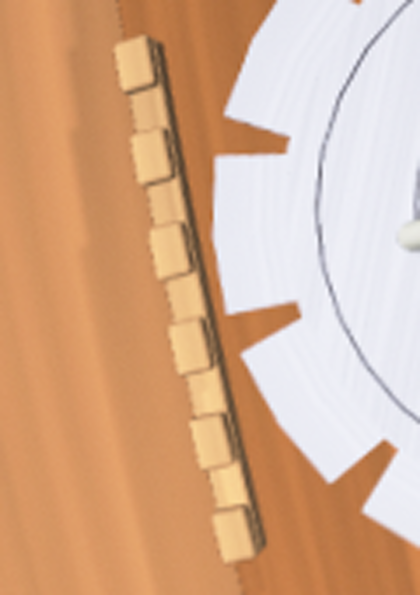

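Run:
```python
from h import *
from math import degrees,atan2
f=np.load('w11.npz');p,R=f['p'],f['R']
w=lambda x,y,z:wray(120+x/3.5-.36,35+y/3.5-.36,p,R,z)
pts=[(132,63),(152,156),(170,250),(190,345),(211,440),(233,535)]
X=np.array([w(*q,.038) for q in pts]);print(X.round(4))
k=np.polyfit(X[:,1],X[:,0],1);print('yaw',-degrees(np.arctan(k[0])),X.mean(0))
for n,im in (('top','pics/t11.png'),): pass
```

```text
[[ 0.4217  0.0863  0.038 ]
 [ 0.4235  0.0499  0.038 ]
 [ 0.4239  0.0144  0.038 ]
 [ 0.4243 -0.0212  0.038 ]
 [ 0.4246 -0.0569  0.038 ]
 [ 0.4247 -0.0932  0.038 ]]
yaw 0.8484168973710272 [ 0.42378196 -0.00344807  0.038     ]
```

apply_moves(moves=[[[0,0,0],[0,3,-35],45],[[0,0,0],[0,6,-72],45],[[0,0,0],[10,9,-108],45],[[0,0,0],[30,12,-143],45],[[0,0,0],[55,15,-168],45],[[0,0,0],[80,15,-176],45],[[0,0,0],[90,15,-176],45],[[0,0,0],[90,15,-176],45]])

```text
t: 19.9
tcp_pos: [0.5901, 0.0797, 0.3743]
eef_rot: [[-0.008, 0.988, -0.157], [-0.001, -0.157, -0.988], [-1.0, -0.008, 0.002]]
force: [-0.7, 0.1, -1.3]
grip_width: 0.0383
```

apply_moves(moves=[[[0,0,0],[20,0,0],45],[[0,0,0],[50,0,0],45],[[0,0,0],[80,0,0],45],[[0,0,0],[102,0,0],45],[[0,0,0],[118,0,0],45],[[0,0,0],[124,0,0],45],[[0,0,0],[124,0,0],45]])

```text
t: 20.48
tcp_pos: [0.5914, 0.0778, 0.2539]
eef_rot: [[-0.002, 0.987, -0.161], [-0.0, -0.161, -0.987], [-1.0, -0.002, 0.001]]
force: [-0.4, 0.5, -0.4]
grip_width: 0.039
```

Run:
```python
from h import *
show()
cam('wrist','w12.png')
```

```text
t 20.48 tcp [0.5914 0.0778 0.2539] psi -9.24 xax [-1.7e-03 -3.0e-04 -1.0e+00] F [-0.36  0.52 -0.39] M [0.03 0.   0.06] g 0.039 q [  0.8  18.8 102.2  -0.   59.1  10. ]
```

View pics/w12.png

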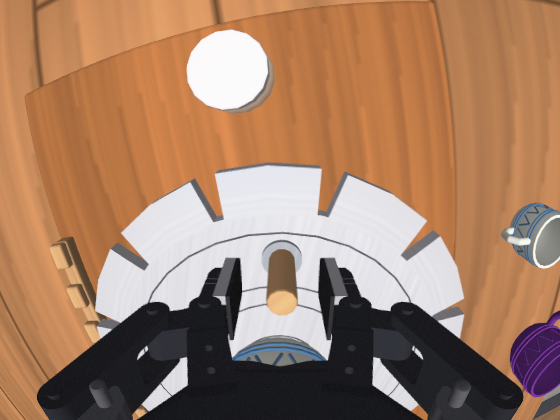

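apply_moves(moves=[[[0,0,0],[-1,0,0],20],[[0,0,0],[-1,0,0],10],[[0,0,0],[-1,0,0],8],[[0,0,0],[-1,0,0],8],[[-0.02,0,0],[-2,-1.6,0],8],[[-0.045,0,0],[-2,-3.6,0],8],[[-0.045,0,0],[-2,-3.6,0],8],[[-0.045,0,0],[-2,-3.6,0],8]])

```text
t: 21.2
tcp_pos: [0.5885, 0.0794, 0.2579]
eef_rot: [[0.002, 0.994, -0.113], [-0.0, -0.113, -0.994], [-1.0, 0.002, 0.0]]
force: [-1.6, -0.9, 7.1]
grip_width: 0.0133
```

Run:
```python
from h import *
show()
_,p,R=st();print(np.degrees(np.arctan2(p[1]+.002,p[0]-.579)),np.hypot(p[1]+.002,p[0]-.579))
```

```text
t 21.2 tcp [0.5885 0.0794 0.2579] psi -6.5 xax [ 2.4e-03 -3.0e-04 -1.0e+00] F [-1.63 -0.91  7.13] M [-0.12  0.11  0.04] g 0.0133 q [  0.9  18.1 102.6  -0.   59.2   7.4]
83.37635210622197 0.08193902771715673
```

apply_moves(moves=[[[0,0,0],[-1.5,-0.3,0],8],[[0,0,0],[-1.5,-0.3,0],30],[[0,0,0],[-1.5,-0.3,0],45],[[0,0,0],[-1.5,-0.3,0],45],[[0,0,0],[-15,0,0],45],[[0,0,0],[-45,0,0],45],[[0,0,0],[-85,0,0],45],[[0,0,0],[-125,0,0],45]])

```text
t: 21.87
tcp_pos: [0.5872, 0.0794, 0.3821]
eef_rot: [[-0.003, 0.993, -0.115], [0.0, -0.115, -0.993], [-1.0, -0.003, 0.0]]
force: [1.4, -0.7, 0.7]
grip_width: 0.0385
```

apply_moves(moves=[[[0,0,0],[-30,0,10],45],[[0,0,0],[-60,0,35],45],[[0,0,0],[-80,5,70],45],[[0,0,0],[-90,10,105],45],[[0,0,0],[-90,15,140],45],[[0,0,0],[-90,20,170],45],[[0,0,0],[-90,20,180],45],[[0,0,0],[-90,20,180],45]])

```text
t: 22.53
tcp_pos: [0.5868, -0.1041, 0.4721]
eef_rot: [[0.0, 0.993, -0.118], [-0.001, -0.118, -0.993], [-1.0, 0.0, 0.001]]
force: [-0.3, 0.5, -0.7]
grip_width: 0.0384
```

Run:
```python
from h import *
show()
_,p,R=st();np.savez('w13.npz',p=p,R=R);cam('wrist','w13.png');cam('top','t13.png')
im=cv2.imread('pics/w13.png');cv2.imwrite('pics/w13z.png',cv2.resize(im[20:160,120:320],None,fx=4,fy=4,interpolation=cv2.INTER_CUBIC))
im=cv2.imread('pics/t13.png');cv2.imwrite('pics/t13y.png',cv2.resize(im[205:280,245:315],None,fx=8,fy=8,interpolation=cv2.INTER_CUBIC))
```

```text
t 22.53 tcp [ 0.5868 -0.1041  0.4721] psi -6.8 xax [ 3.e-04 -6.e-04 -1.e+00] F [-0.31  0.49 -0.69] M [ 0.01  0.01 -0.03] g 0.0384 q [-16.8   6.2  92.3  -0.   81.5 -10. ]
```

View pics/w13z.png

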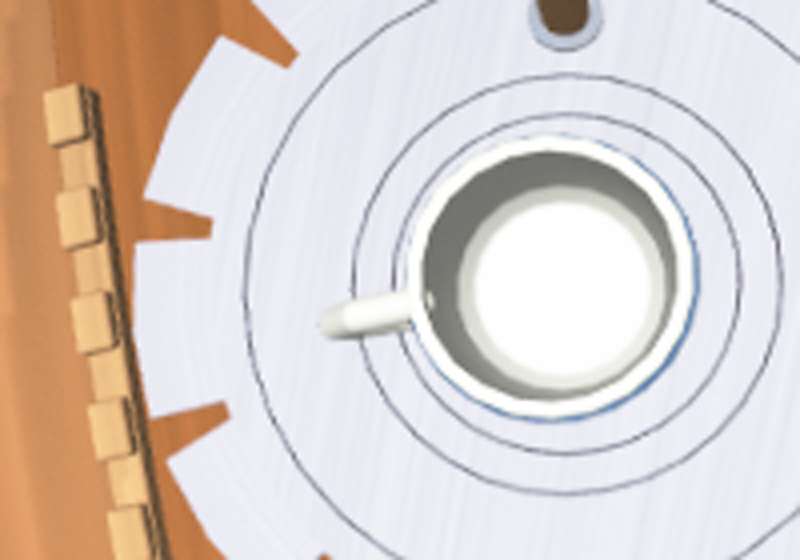

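View pics/t13y.png

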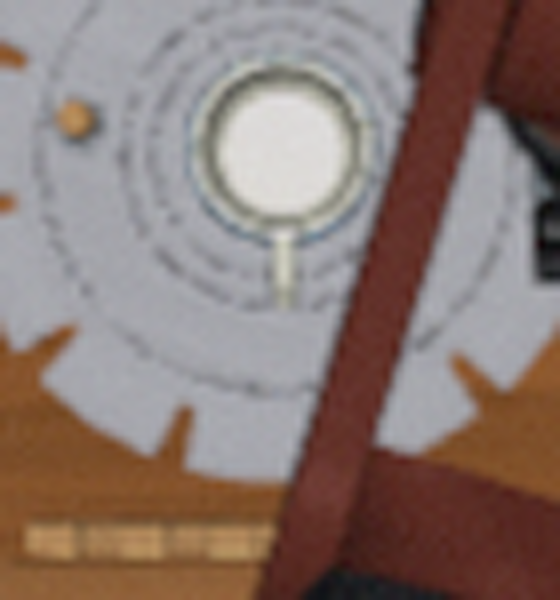

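View pics/w13.png

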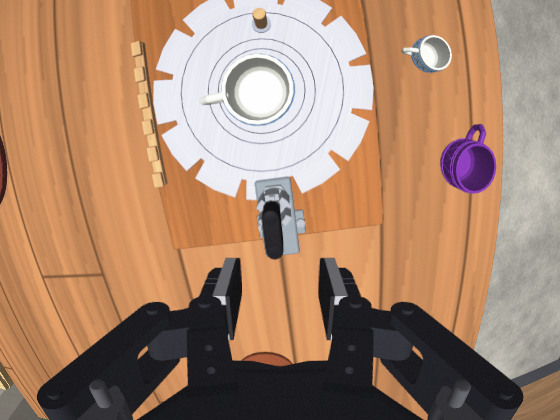

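Run:
```python
from h import *
from math import degrees,atan2
f=np.load('w13.npz');p,R=f['p'],f['R']
w=lambda x,y,z:wray(120+x/4-.37,20+y/4-.37,p,R,z)
t=lambda x,y,z:ray('top',245+x/8-.44,205+y/8-.44,z)
ang=lambda a,b:degrees(atan2(b[1]-a[1],b[0]-a[0]))%360
rim=w(553,277,.124);tip=w(335,324,.11);print('wrist',rim,tip,ang(rim,tip),ang(w(410,308,.11),tip))
X=np.array([w(*q,.038) for q in [(65,115),(79,217),(93,322),(110,429),(130,535)]]);k=np.polyfit(X[:,1],X[:,0],1);print('yaw',-degrees(np.arctan(k[0])))
rim=t(284,150,.124);tip=t(284,305,.11);print('top',rim,tip,ang(rim,tip))
for c in ['top','wrist','scene']:
    cam(c); print(c,[(x,round(y['confidence'],2)) for l in ['knob_grip'] for y in r.landmark_of(l,c) for x in [np.round(y['centre'])]])
show()
```

```text
wrist [ 0.57822155 -0.00401818  0.124     ] [ 0.52082808 -0.00643429  0.11      ] 182.41057055281593 182.5414470909329
yaw 0.6623979295492834
top [ 0.57620117 -0.005569    0.124     ] [ 0.51721854 -0.00662602  0.11      ] 181.02667408100822
top []
wrist [(array([271., 233.]), 0.61), (array([263., 373.]), 0.53)]
scene [(array([261., 141.]), 0.62)]
t 22.93 tcp [ 0.5872 -0.1004  0.4713] psi -6.48 xax [-2.e-04  3.e-04 -1.e+00] F [1.4  0.19 0.2 ] M [ 0.02 -0.01  0.03] g 0.0386 q [-16.5   6.2  92.3   0.   81.4 -10. ]
```

Run:
```python
from h import *
cam('scene','s14.png');print(proj('scene',np.array([.580,-.1208,.194])),proj('scene',np.array([.580,-.1208,.175])))
for l in ['saucer','dome_lid','paint_jar']: print(l,[(np.round(a['centre']),round(a['confidence'],2)) for a in r.landmark_of(l,'scene')])
print(r.close_job())
```

```text
[262.3801152  143.79300042] [262.72861656 148.38307062]
saucer [(array([451., 301.]), 0.63)]
dome_lid [(array([208., 111.]), 0.88)]
paint_jar [(array([337., 246.]), 0.75), (array([264., 154.]), 0.2)]
the job is handed in; nothing more can be done
None
```

The plunger is parked, the mug's handle points at the brush rest to within about 1–2°, and the job is handed in at about 23 s.

- **Plunger:** I gripped the bar knob and raised it in 1 mm steps. The end stop showed at about 24 mm of lift, where the force rose from about 11 N to 17.7 N with no more travel. That is about 6 N on the stop, against the 15 N allowed. I backed off before twisting.
- **Twist:** The bar turned about 89° anticlockwise with almost no torque (0.01 N m where I read it). I then lowered it about 4 mm until the notch took the load, and let go. Later pictures show the bar still lying crosswise. The scene camera's height cue agrees that it stayed up (detected row 141; expected 144 if parked, 148 if down).
- **Wheel:** I turned it anticlockwise by the peg about 68°. A check showed the handle about 2.5° short, so I gripped the peg again, corrected and let go.
- **Handle, last check:** The top camera put the handle at 181.0° and the wrist camera at 182.4°, against a target of about 180.7°. The two cameras disagree by about 1.4°, so I left it there.
- **Bystanders:** The saucer, dome lid and paint jar appear where they were in the pictures, and the robot was clear of everything at hand-in. I planned all moves to stay clear of the wet mug, and no unexpected forces showed.

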